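# Find the heavy side of a flywheel on the balancing stand

### The job

Take the flywheel with the counterweight bolted to one side out of the wooden rack and lower its shaft gently onto the rollers of the balancing stand. Then let go and let it turn by itself until it has come to rest with its heavy side straight down. Leave the other wheel, the one with the even ring of bolts, in the rack.

Things in the scene. Friction and masses are not known exactly. Their poses are not given: they have to be found in the camera images.
- flywheel: Aluminium disc, 110 mm across, 20 mm thick, 0.6-0.9 kg, on a level steel shaft 16 mm thick, 116 mm long; hub 32 mm across, 48 mm long. Dark steel counterweight bolted on both faces at one side, 8 mm proud, 28-50 mm from the axis, 65 degrees wide. Origin: disc centre. x: along shaft; z: away from the counterweight, so z up = heavy side down. At the start z is 100 degrees from up.
- plain_wheel: The other wheel, to be left: same disc, hub and shaft, no counterweight, six bolt heads evenly round each face. Stands in the rack's other place, 150 mm beside the flywheel, discs in one plane. Origin: disc centre, x along the shaft.
- rack: Fixed plywood rack, foot 100 x 300 x 8 mm; origin: under its centre. Wheels stand on their rims at y = -75 and +75 mm, centres 68 mm up, shafts along its x. Rubber feet stop them turning; two low cheeks 26 mm apart, up to 32 mm high, flank each rim. The tops of the discs are bare: pinch across the 20 mm thickness from above, within 25 mm of the top, and lift straight up.
- stand_seat (a point): Place of the disc centre on the fixed grey stand, 95 mm above the table. x: along the seated shaft (either way round). Free-turning rollers, 32 mm across, in pairs 30 mm apart at x = -42 and +42 mm; the shaft drops in between each pair from above. 37 mm free either side of the disc's mid-plane; nothing above 93 mm. Let go, the wheel swings and rests after about 5 s.
Things that resemble listed ones, but are neither listed nor needed, are in the scene too. Leave any yellow look-alike of the flywheel alone.

How it is judged:
By the outcome, as a careful person would: the job done as asked, in the order asked, and still so for the second after the job is handed in, with the robot touching nothing.
It also fails if it takes over 54 s, if anything falls off the work surface, if the arm or the gripper's body presses on something with over 40 N, if the wrist force passes 120 N, or if a joint passes its speed limit or range.

### The arm

A 7-joint arm with a two-finger parallel gripper is mounted at the origin on the work surface. World frame = base frame: x ahead of the robot, y to its left, z up, the work surface at z = 0. Lengths are in m, angles in rad, forces in N, time in s.
With the tool pointing down it reaches from about 0.4 to 0.875 m from the base axis. Payload 19.3 kg.
Tool frame: the origin (TCP) lies midway between the tips of the shut fingers; the grasp point (between the pads) lies 19 mm behind it; z points along the fingers, y is the line along which they close (so a half turn about z gives the same grasp; the last joint's range is limited). The gripper opens to 85 mm and grips with 20 to 120 N. Pads are 22 mm wide; open, the fingers measure 114 mm over their backs; the gripper's body (76 mm by 85 mm) begins 54 mm behind the grasp point. The pads swing forward as they close: fully open they stand 13 mm farther back than shut.
Start: joints at [-1.22, 0.521, -0.036, 1.599, 0.021, 1.021, -0.113], TCP at [0.255, 0.57, 0.231] pointing down, gripper open.
Joint ranges: [-2.91, 2.91], [-0.3, 2.13], [-1.5, 1.42], [0.17, 2.43], [-1.26, 4.41], [0.16, 1.93], [-2.52, 2.52]. Speed limits (rad/s): [1.89, 1.89, 2.39, 2.39, 3.01, 3.01, 3.01].

### API

Orientations are given as [roll, pitch, yaw] about the fixed x, y, z axes, in that order (R = Rz(yaw) Ry(pitch) Rx(roll)).
In Python, from workcell import telemetry, grab_frame, calibration, bot, outline_of, landmark_of gives the robot as it stands. The module is installed in compiled form; this text tells all that it offers.
- The arm moves only by the shell command python3 -m inch 'ROWS' [FORCE]. ROWS is JSON, a list of rows, each a list of 7 numbers: the shift along the tool's x, y, z in m, then the turn, a rotation vector about the tool's x, y, z in rad, then the closure, from 0 (fully open) to 1 (shut). A call has 1 to 5 rows; each row shifts and turns the commanded pose from where the row before left it, along the tool's axes as they then stand; what a row does not reach is not made up. A row lasts 1/10 s, in which the tool goes at most 50 mm and 8.59 degrees, less where a joint would pass 70% of its speed; a pose out of reach is approached as far as the arm can. A call is refused whole if a number of a shift passes 0.05 or a number of a turn 0.15, either way. A call with a gripper value outside its range is refused whole. The fingers move at their own pace and stop on an object; FORCE is the grip in N (left out, the last holds). Time passes only in rows, so rows that do not move let the fingers close. It gives the time, the measured TCP pose, the force, the opening and the grip force at its end, in the units of the state.
- telemetry.observe(): the state, without advancing time (a new reading comes with each control period).
- grab_frame(name): name is "side" or "top" or "wrist"; returns the picture (480x640x3 uint8, red, green, blue); there is no depth.
- calibration(name): a dict with "fovy" (degrees; the focal length in pixels is half the picture's height over the tangent of half this angle, whatever the lens; pixels are square), "cx", "cy" (the principal point, pixels), "dist" ([k1, k2, p1, p2, k3] as OpenCV has them; the pictures are not rectified), "pose" (4x4, takes a point from camera to world coordinates). Camera axes: x right, y down, z forward; pixel columns grow to the right and rows downward; lengths in m; the calibration is good to about 2 mm. A picture is of the moment at which its call begins: read the wrist's pose just before it. calibration takes no time and is no camera call; for the wrist camera it gives the pose at the moment of the call.
- bot.job_done(): hands the job in; it is judged then, once.
Trained networks look in the newest picture that a camera, given by its name, has taken for a name from the list of things; names that differ only in an ending like _2 or _b are one class to them, and where a whole thing is asked for, a point or a joint stands for the part that bears it (a point fixed in the world has none). Each returns a list of dicts, best first, with "score" (0 to 1); they miss things now and then, are a little off and sometimes report something else, mostly with a low value. They report only what shows in the picture. A call takes as long as a camera call. They do not tell look-alikes from the thing itself.
- outline_of(label, camera): "region" (480x640 bool, what is visible of it) and "rect" ([left, top, right, bottom] in pixels, round what is visible of it).
- landmark_of(label, camera): "xy" ([column, row] in pixels: a listed point, or the origin of a listed thing).
The state is a dict: "clock": time; "qpos": joint angles; "qd": joint speeds; "joint_efforts": joint torques, N m; "position": TCP position; "tool_rot": TCP orientation; "force": force on the tool from outside, world axes, zero at the start; "moment": the same for the moment, N m; "grip_width": finger opening in m; "finger_force": force on a finger pad.
Only numpy, scipy, OpenCV 4.12 (cv2) and the standard library are available. Lean on these libraries where they do the work, as an engineer would, in place of code of your own. Each camera call takes 0.05 s, during which the arm holds its last target. There are 200 camera calls.

## Working session

There is one attempt and no reset: what is moved stays moved. The work goes in short steps, Python scripts to look and compute and a shell command to move; the robot and the scene stay as the last step left them, time stands still between calls to the robot, and variables do not carry over. Pictures are saved under pics/ and viewed, at most 10 in all, crops included, and the job is handed in when it is done.

```bash
mkdir -p pics; cat > h.py <<'E'
import numpy as np, cv2
from workcell import telemetry, grab_frame, calibration, bot, outline_of, landmark_of
def KD(c):
    f=240/np.tan(np.radians(c['fovy'])/2)
    return np.array([[f,0,c['cx']],[0,f,c['cy']],[0,0,1.]]),np.array(c['dist'],float)
def ray(c,uv):
    K,D=KD(c); p=cv2.undistortPoints(np.array([[uv]],float),K,D)[0,0]
    P=np.array(c['pose']); return P[:3,3],P[:3,:3]@np.array([p[0],p[1],1.])
def atz(c,uv,z):
    o,d=ray(c,uv); return o+d*(z-o[2])/d[2]
def proj(c,X):
    K,D=KD(c); T=np.linalg.inv(np.array(c['pose']))
    r=cv2.Rodrigues(T[:3,:3])[0]
    return cv2.projectPoints(np.array(X,float).reshape(-1,1,3),r,T[:3,3],K,D)[0].reshape(-1,2)
def tri(obs):
    A=np.zeros((3,3));b=np.zeros(3)
    for c,uv in obs:
        o,d=ray(c,uv);d/=np.linalg.norm(d);M=np.eye(3)-np.outer(d,d);A+=M;b+=M@o
    return np.linalg.solve(A,b)
def save(im,n): cv2.imwrite('pics/'+n+'.png',im[:,:,::-1])
E
python3 - <<'E'
from h import *
np.set_printoptions(precision=3,suppress=True)
s=telemetry.observe();print(s['position'],s['tool_rot'],s['clock'])
for n in('top','side'):
    im=grab_frame(n);save(im,n);c=calibration(n);print(n,c['fovy'],np.array(c['pose'])[:3,3])
    for l,z in(('flywheel',.068),('plain_wheel',.068),('rack',0),('stand_seat',.095)):
        for d in landmark_of(l,n)[:4]: print(l,round(d['score'],2),np.round(d['xy'],1),atz(c,d['xy'],z))
E
```

```text
[0.255 0.57  0.231] [-3.14   0.     2.721] 0.0
top 55.33323725854894 [ 0.31  -0.087  1.167]
flywheel 0.94 [423.3 317.3] [ 0.26  -0.296  0.068]
flywheel 0.81 [432.1 212.4] [ 0.513 -0.316  0.068]
flywheel 0.75 [486.8 300.8] [ 0.302 -0.449  0.068]
plain_wheel 0.62 [370.5 227.1] [ 0.473 -0.167  0.068]
rack 0.83 [397.4 224. ] [ 0.493 -0.241  0.   ]
stand_seat 0.59 [204.7 201.8] [0.521 0.235 0.095]
side 42.32762110808233 [ 0.258 -1.002  1.174]
flywheel 0.86 [257.1 341.2] [ 0.266 -0.312  0.068]
flywheel 0.77 [375.7 329.6] [ 0.517 -0.32   0.068]
flywheel 0.73 [283.8 401.2] [ 0.304 -0.457  0.068]
plain_wheel 0.64 [340.  275.1] [ 0.469 -0.165  0.068]
rack 0.74 [355.4 320.3] [ 0.493 -0.247  0.   ]
stand_seat 0.63 [330.7 153. ] [0.514 0.219 0.095]
```

View pics/top.png

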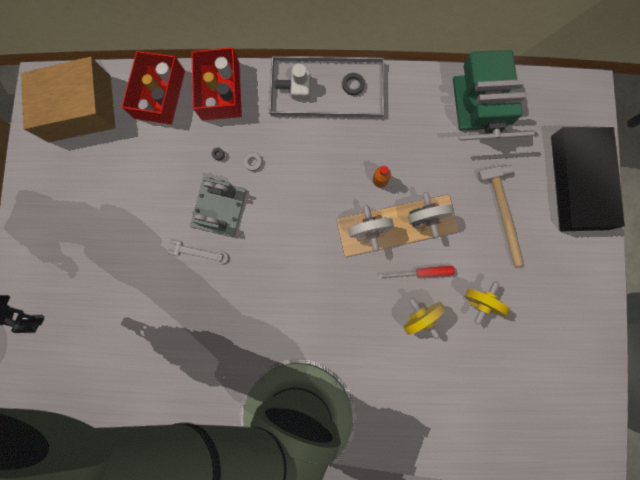

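View pics/side.png

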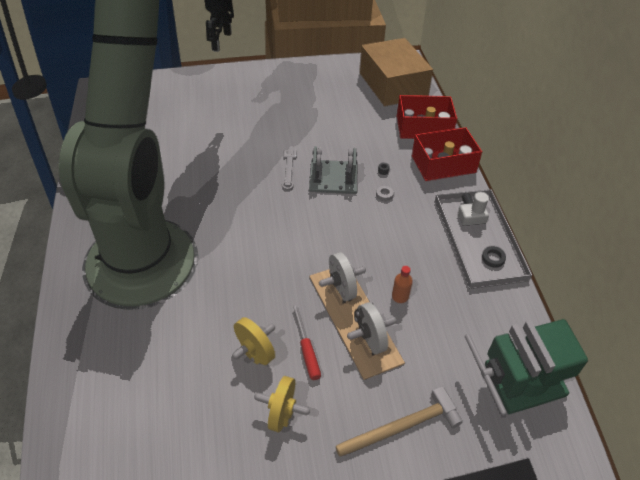

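Four wheels could be the flywheel. In the top picture there are two grey ones in the rack, at (432,212) and (370,227), and two yellow decoys at (424,318) and (487,302). The networks say the grey wheel at (432,212), side (372,328). I'll check that in one close crop and measure outlines for the headings.

```bash
python3 - <<'E'
from h import *
np.set_printoptions(precision=3,suppress=True)
a=cv2.imread('pics/side.png')[235:385,300:410];b=cv2.imread('pics/top.png')[165:260,330:465]
a=cv2.resize(a,(330,450),interpolation=cv2.INTER_CUBIC);b=cv2.resize(b,(440,310),interpolation=cv2.INTER_CUBIC)
o=np.zeros((450,770,3),np.uint8);o[:,:330]=a;o[:310,330:]=b;
st=cv2.imread('pics/top.png')[165:245,180:260];o[310:450,400:540]=cv2.resize(st,(140,140),interpolation=cv2.INTER_CUBIC)
cv2.imwrite('pics/crop.png',o)
grab_frame('top');c=calibration('top')
for l,z in (('rack',.008),('stand_seat',.03),('flywheel',.1),('plain_wheel',.1)):
    for d in outline_of(l,'top')[:3]:
        m=d['region'].astype(np.uint8);cn=max(cv2.findContours(m,0,2)[0],key=cv2.contourArea)
        r=cv2.minAreaRect(cn);p=[atz(c,q,z)[:2] for q in cv2.boxPoints(r)]
        p=np.array(p);e=[p[1]-p[0],p[2]-p[1]]
        print(l,round(d['score'],2),d['rect'],'c',p.mean(0),[(round(np.linalg.norm(v),3),round(np.degrees(np.arctan2(v[1],v[0])),1)) for v in e])
E
```

```text
rack 0.73 [337.3, 196.0, 457.1, 258.2] c [ 0.492 -0.25 ] [(np.float64(0.143), np.float64(-74.8)), (np.float64(0.104), np.float64(-166.4))]
stand_seat 0.76 [188.4, 177.4, 245.9, 238.0] c [0.524 0.22 ] [(np.float64(0.139), np.float64(-10.5)), (np.float64(0.119), np.float64(-103.1))]
flywheel 0.84 [407.7, 190.0, 452.9, 240.4] c [ 0.503 -0.305] [(np.float64(0.094), np.float64(-33.3)), (np.float64(0.086), np.float64(-123.6))]
flywheel 0.81 [465.6, 281.4, 508.4, 322.5] c [ 0.299 -0.438] [(np.float64(0.092), np.float64(-73.5)), (np.float64(0.08), np.float64(-164.3))]
flywheel 0.55 [403.8, 295.5, 447.2, 339.8] c [ 0.26  -0.292] [(np.float64(0.085), np.float64(-9.4)), (np.float64(0.085), np.float64(-98.8))]
plain_wheel 0.62 [348.9, 205.9, 391.7, 252.1] c [ 0.468 -0.165] [(np.float64(0.084), np.float64(-29.0)), (np.float64(0.086), np.float64(-119.7))]
```

View pics/crop.png

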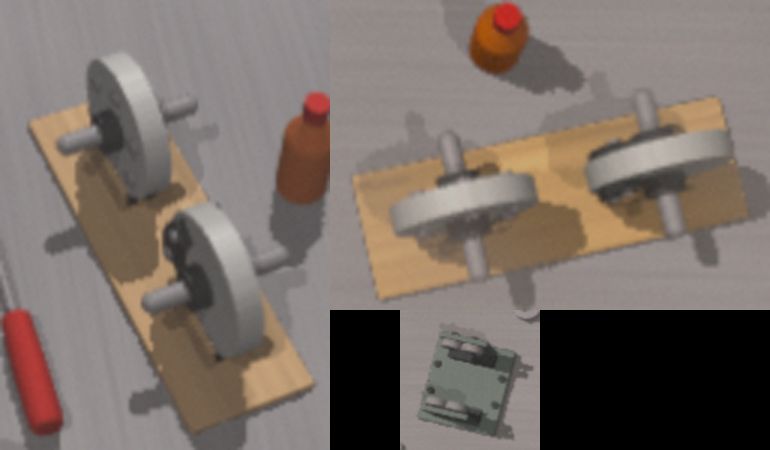

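The crop shows the dark counterweight on the wheel at top (432,212), on its left side. The wheel at (370,227) has an even ring of bolts, so it stays. The stand's roller pairs are at about (215,185) and (207,219), so its shaft heading is about -12 to -14°. I'll go to a spot over the stand first for a wrist look.

```bash
cat >> h.py <<'E'
from scipy.spatial.transform import Rotation as Ro
from scipy.linalg import logm
def plan(xyz,yaw_deg,n=None):
    "equal rows (tool twist) from the measured pose to a tool-down pose"
    s=telemetry.observe();A=np.eye(4);A[:3,:3]=Ro.from_euler('xyz',s['tool_rot']).as_matrix();A[:3,3]=s['position']
    B=np.eye(4);B[:3,:3]=Ro.from_euler('xyz',[np.pi,0,np.radians(yaw_deg)]).as_matrix();B[:3,3]=xyz
    R=Ro.from_matrix(A[:3,:3].T@B[:3,:3]).as_rotvec()
    v0=A[:3,:3].T@(B[:3,3]-A[:3,3])
    if n is None:n=int(np.ceil(max(np.linalg.norm(v0)/.045,np.linalg.norm(R)/.14,1)))
    L=np.real(logm(np.linalg.inv(A)@B))/n
    print('n',n,'row',np.round([*L[:3,3],L[2,1],L[0,2],L[1,0]],4),'at',np.round(s['position'],4),np.round(np.degrees(s['tool_rot']),2),'t',s['clock'])
E
python3 -c "
from h import *
plan([.50,.20,.28],78,11)"
```

```text
n 11 row [-0.0434  0.0049 -0.0044  0.     -0.      0.1236] at [0.2553 0.5705 0.2313] [180.     0.   155.89] t 0.75
```

```bash
python3 -m inch '[[-0.0434,0.0049,-0.0044,0,0,0.1236,0],[-0.0434,0.0049,-0.0044,0,0,0.1236,0],[-0.0434,0.0049,-0.0044,0,0,0.1236,0],[-0.0434,0.0049,-0.0044,0,0,0.1236,0],[-0.0434,0.0049,-0.0044,0,0,0.1236,0]]'; python3 -m inch '[[-0.0434,0.0049,-0.0044,0,0,0.1236,0],[-0.0434,0.0049,-0.0044,0,0,0.1236,0],[-0.0434,0.0049,-0.0044,0,0,0.1236,0],[-0.0434,0.0049,-0.0044,0,0,0.1236,0],[-0.0434,0.0049,-0.0044,0,0,0.1236,0]]'; python3 -m inch '[[-0.0434,0.0049,-0.0044,0,0,0.1236,0],[0,0,0,0,0,0,0],[0,0,0,0,0,0,0]]'
python3 - <<'E'
from h import *
np.set_printoptions(precision=4,suppress=True)
c=calibration('wrist');im=grab_frame('wrist');save(im,'w1')
for d in landmark_of('stand_seat','wrist')[:2]: print(round(d['score'],2),d['xy'],atz(c,d['xy'],.095))
print(np.array(c['pose']))
plan([.513,-.318,.28],105)
E
```

```text
clock: 1.25
position: [0.4395, 0.456, 0.2534]
tool_rot: [3.141, -0.0, 2.098]
force: [1.4, 1.0, 0.5]
grip_width: 0.0856
finger_force: 0.0
clock: 1.75
position: [0.5219, 0.2569, 0.2754]
tool_rot: [3.141, -0.0, 1.479]
force: [0.1, 0.4, 0.2]
grip_width: 0.0853
finger_force: 0.0
clock: 2.05
position: [0.5226, 0.2144, 0.2801]
tool_rot: [3.141, -0.001, 1.36]
force: [-0.0, 0.7, 0.9]
grip_width: 0.0851
finger_force: 0.0
0.78 [312.6, 194.9] [0.5266 0.2264 0.095 ]
[[ 0.9779 -0.1983 -0.0664  0.5401]
 [-0.2091 -0.9276 -0.3096  0.2933]
 [-0.0002  0.3167 -0.9485  0.4233]
 [ 0.      0.      0.      1.    ]]
n 12 row [-0.0449 -0.002  -0.     -0.     -0.     -0.0391] at [0.5222 0.216  0.2796] [-179.99   -0.02   78.09] t 2.15
```

View pics/w1.png

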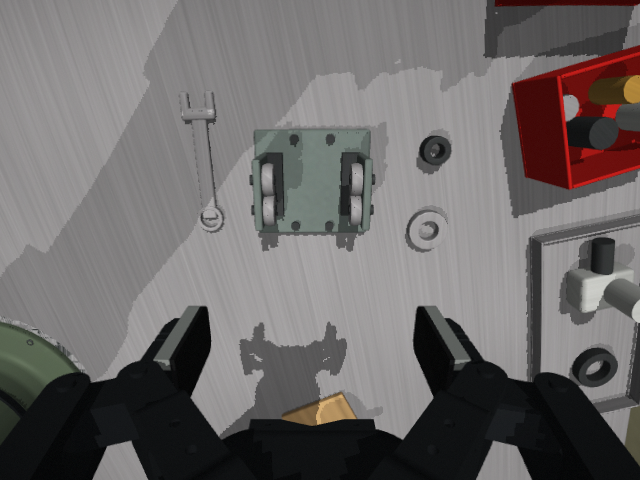

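The wrist picture shows the stand with roller pairs at (267,180)/(268,210) and (356,179)/(356,210), level in the picture, so the shaft runs along the camera's x axis at about -12°. I'll go over the flywheel next.

```bash
python3 -m inch '[[-0.0449,-0.002,0,0,0,-0.0391,0],[-0.0449,-0.002,0,0,0,-0.0391,0],[-0.0449,-0.002,0,0,0,-0.0391,0],[-0.0449,-0.002,0,0,0,-0.0391,0],[-0.0449,-0.002,0,0,0,-0.0391,0]]'; python3 -m inch '[[-0.0449,-0.002,0,0,0,-0.0391,0],[-0.0449,-0.002,0,0,0,-0.0391,0],[-0.0449,-0.002,0,0,0,-0.0391,0],[-0.0449,-0.002,0,0,0,-0.0391,0],[-0.0449,-0.002,0,0,0,-0.0391,0]]'; python3 -m inch '[[0,0,0,0,0,0,0],[0,0,0,0,0,0,0]]'
python3 - <<'E'
from h import *
np.set_printoptions(precision=4,suppress=True)
# stand from w1 rollers (pose there)
c0=dict(calibration('wrist'));c0['pose']=np.array([[.9779,-.1983,-.0664,.5401],[-.2091,-.9276,-.3096,.2933],[-.0002,.3167,-.9485,.4233],[0,0,0,1]])
l=[atz(c0,p,.088) for p in((267.5,195),(356,195))];d=l[1]-l[0];print('stand',(l[0]+l[1])/2,np.linalg.norm(d),np.degrees(np.arctan2(d[1],d[0])))
c=calibration('wrist');im=grab_frame('wrist');save(im,'w2')
print(telemetry.observe()['position'],np.array(c['pose']))
for n in('flywheel','plain_wheel'):
  for d in landmark_of(n,'wrist')[:3]: print(n,round(d['score'],2),d['xy'],atz(c,d['xy'],.068))
E
```

```text
clock: 2.65
position: [0.4827, -0.0064, 0.2797]
tool_rot: [3.142, -0.0, 1.561]
force: [1.3, 0.4, -0.2]
grip_width: 0.0855
finger_force: 0.0
clock: 3.15
position: [0.488, -0.231, 0.2796]
tool_rot: [3.141, -0.0, 1.756]
force: [1.6, 1.0, -0.2]
grip_width: 0.0857
finger_force: 0.0
clock: 3.35
position: [0.4877, -0.2303, 0.2792]
tool_rot: [-3.141, -0.0, 1.752]
force: [-0.3, 0.6, 0.4]
grip_width: 0.0856
finger_force: 0.0
stand [0.5256 0.2252 0.088 ] 0.0838466686783415 -12.06695649094078
[ 0.4879 -0.2292  0.2793] [[ 0.9836  0.1714  0.0558  0.4737]
 [ 0.1803 -0.9329 -0.3119 -0.1509]
 [-0.0014  0.3168 -0.9485  0.4224]
 [ 0.      0.      0.      1.    ]]
flywheel 0.67 [130.4, 351.2] [ 0.308  -0.4471  0.068 ]
flywheel 0.64 [93.5, 228.4] [ 0.2665 -0.2992  0.068 ]
flywheel 0.6 [315.5, 278.2] [ 0.507  -0.3125  0.068 ]
plain_wheel 0.88 [310.5, 139.3] [ 0.4756 -0.1704  0.068 ]
```

View pics/w2.png

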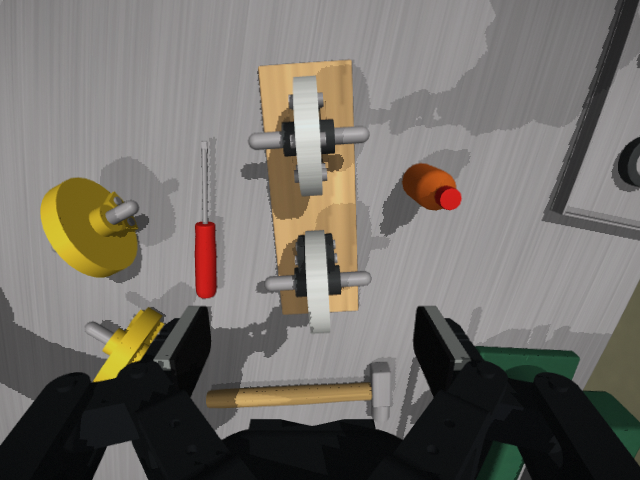

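The wheel with the counterweight is the lower one in the rack, disc at (318,280), shaft ends at (266,284) and (371,279). The plain wheel is at (309,138), shaft ends at (249,142) and (369,134).

```bash
python3 - <<'E'
from h import *
np.set_printoptions(precision=4,suppress=True)
c=calibration('wrist')
for p,q in(((266.5,284),(370.5,278.5)),((249.5,141.5),(369,134))):
    a,b=atz(c,p,.068),atz(c,q,.068);d=b-a;print((a+b)/2,np.linalg.norm(d),np.degrees(np.arctan2(d[1],d[0])))
E
```

```text
[ 0.5114 -0.3139  0.068 ] 0.11316124350722812 13.872528725803656
[ 0.4742 -0.1674  0.068 ] 0.11463063245281864 14.021045380925367
```

```bash
python3 -c "
from h import *
plan([.5114,-.3137,.18],104,4)"
```

```text
n 4 row [-0.022   0.0012  0.0249 -0.     -0.0002 -0.0151] at [ 0.488  -0.2286  0.2795] [-1.7999e+02 -3.0000e-02  1.0053e+02] t 3.5
```

```bash
python3 -m inch '[[-0.022,0.0012,0.0249,0,0,-0.0151,0],[-0.022,0.0012,0.0249,0,0,-0.0151,0],[-0.022,0.0012,0.0249,0,0,-0.0151,0],[-0.022,0.0012,0.0249,0,0,-0.0151,0],[0,0,0,0,0,0,0]]'; python3 -m inch '[[0,0,0,0,0,0,0]]'
python3 - <<'E'
from h import *
plan([.5114,-.3137,.094],104,4)
c=calibration('wrist');im=grab_frame('wrist');save(im,'w3')
for d in landmark_of('flywheel','wrist')[:3]: print(round(d['score'],2),d['xy'],atz(c,d['xy'],.068))
# predicted outline of disc for the assumed pose
u=np.array([np.cos(np.radians(14)),np.sin(np.radians(14)),0]);v=np.array([-u[1],u[0],0]);C=np.array([.5114,-.3137,.068])
print(np.round(proj(c,[C+sx*.01*u+np.array([0,0,.055]) for sx in(-1,1)]+[C+sx*.058*u for sx in(-1,1)]+[C+a*.055*v+sx*.01*u for a in (-1,1) for sx in(-1,1)]),0).tolist())
E
```

```text
clock: 4.0
position: [0.5094, -0.3156, 0.1771]
tool_rot: [-3.138, -0.002, 1.813]
force: [0.0, 1.0, -0.4]
grip_width: 0.0854
finger_force: 0.0
clock: 4.1
position: [0.5102, -0.3143, 0.1798]
tool_rot: [-3.141, -0.001, 1.813]
force: [-0.0, -0.0, 0.2]
grip_width: 0.0852
finger_force: 0.0
n 4 row [ 0.0001  0.0003  0.0215 -0.0002 -0.0002 -0.0004] at [ 0.5102 -0.3143  0.1798] [-1.7996e+02 -5.0000e-02  1.0390e+02] t 4.1
0.67 [309.9, 230.3] [ 0.50883134 -0.31369641  0.068     ]
0.59 [43.0, 322.1] [ 0.30879505 -0.44695949  0.068     ]
[[297.0, 259.0], [330.0, 259.0], [235.0, 231.0], [391.0, 231.0], [301.0, 297.0], [326.0, 297.0], [299.0, 156.0], [328.0, 156.0]]
```

View pics/w3.png

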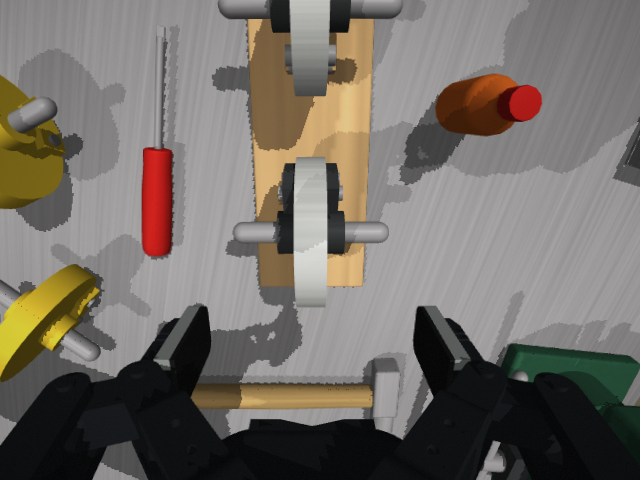

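The wrist picture shows the disc between the open fingers: disc at column 311, shaft ends at (234,232) and (388,232), fingers centred at about column 312. It lines up well, so I'll go straight down.

```bash
python3 -m inch '[[0,0,0.022,0,0,0,0],[0,0,0.022,0,0,0,0],[0,0,0.022,0,0,0,0],[0,0,0.020,0,0,0,0],[0,0,0,0,0,0,0]]' 80; python3 -m inch '[[0,0,0,0,0,0,0.5],[0,0,0,0,0,0,0.7],[0,0,0,0,0,0,1],[0,0,0,0,0,0,1],[0,0,0,0,0,0,1]]' 80;python3 -m inch '[[0,0,0,0,0,0,1],[0,0,0,0,0,0,1],[0,0,0,0,0,0,1],[0,0,0,0,0,0,1],[0,0,0,0,0,0,1]]' 80
```

```text
clock: 4.7
position: [0.5097, -0.3138, 0.0931]
tool_rot: [-3.14, -0.002, 1.814]
force: [0.0, 0.6, -0.2]
grip_width: 0.0853
finger_force: 0.0
clock: 5.2
position: [0.5105, -0.3155, 0.0948]
tool_rot: [3.141, 0.001, 1.812]
force: [1.5, 1.6, 4.9]
grip_width: 0.0186
finger_force: 77.9
clock: 5.7
position: [0.5107, -0.3155, 0.0948]
tool_rot: [3.14, 0.001, 1.813]
force: [0.7, 1.3, 7.0]
grip_width: 0.0186
finger_force: 78.0
```

```bash
python3 -m inch '[[0,0,-0.008,0,0,0,1],[0,0,-0.015,0,0,0,1],[0,0,-0.025,0,0,0,1],[0,0,-0.03,0,0,0,1],[0,0,-0.03,0,0,0,1]]'; python3 -m inch '[[0,0,-0.025,0,0,0,1],[0,0,-0.01,0,0,0,1],[0,0,0,0,0,0,1]]'
python3 - <<'E'
from h import *
s=telemetry.observe();print(s['moment'],s['finger_force'])
grab_frame('wrist');c=calibration('wrist')
for d in landmark_of('flywheel','wrist')[:2]: print(d['score'],d['xy'],atz(c,d['xy'],.068+s['position'][2]-.0945))
plan([.5256,.2257,.235],78,14)
E
```

```text
clock: 6.2
position: [0.5095, -0.3154, 0.204]
tool_rot: [-3.141, -0.0, 1.812]
force: [0.4, -1.4, -7.4]
grip_width: 0.0186
finger_force: 79.0
clock: 6.5
position: [0.5102, -0.3156, 0.2384]
tool_rot: [3.14, 0.001, 1.813]
force: [-0.0, -0.5, -8.3]
grip_width: 0.0187
finger_force: 79.3
[-0.02688579  0.00796854  0.0496879 ] 79.30891513824463
0.72 [309.1, 275.8] [ 0.50792536 -0.31194064  0.21193013]
0.69 [43.2, 129.6] [ 0.37026546 -0.27011018  0.21193013]
n 14 row [ 0.0389  0.0018  0.0001 -0.0001 -0.      0.0322] at [ 0.5096 -0.315   0.2362] [-1.7995e+02 -5.0000e-02  1.0386e+02] t 6.6
```

```bash
python3 -m inch '[[0.0389,0.0018,0,0,0,0.0322,1],[0.0389,0.0018,0,0,0,0.0322,1],[0.0389,0.0018,0,0,0,0.0322,1],[0.0389,0.0018,0,0,0,0.0322,1],[0.0389,0.0018,0,0,0,0.0322,1]]'; python3 -m inch '[[0.0389,0.0018,0,0,0,0.0322,1],[0.0389,0.0018,0,0,0,0.0322,1],[0.0389,0.0018,0,0,0,0.0322,1],[0.0389,0.0018,0,0,0,0.0322,1],[0.0389,0.0018,0,0,0,0.0322,1]]';  python3 -m inch '[[0.0389,0.0018,0,0,0,0.0322,1],[0.0389,0.0018,0,0,0,0.0322,1],[0.0389,0.0018,0,0,0,0.0322,1],[0.0389,0.0018,0,0,0,0.0322,1],[0,0,0,0,0,0,1]]'; python3 -m inch '[[0,0,0,0,0,0,1],[0,0,0,0,0,0,1]]'
python3 - <<'E'
from h import *
s=telemetry.observe();z=.068+s['position'][2]-.0948
c=calibration('wrist');im=grab_frame('wrist');save(im,'w4')
for d in landmark_of('flywheel','wrist')[:2]: print(round(d['score'],2),d['xy'],atz(c,d['xy'],z))
for d in landmark_of('stand_seat','wrist')[:2]: print('seat',round(d['score'],2),d['xy'],atz(c,d['xy'],.095))
u=np.array([np.cos(np.radians(-12.07)),np.sin(np.radians(-12.07)),0]);C=np.array([.5256,.2254,.095])
print(z,np.round(proj(c,[C-.058*u,C+.058*u]),0).tolist())
for n in('top','side'):
  im2=grab_frame(n);save(im2,'t4'+n);c2=calibration(n)
  for d in landmark_of('flywheel',n)[:4]: print(n,round(d['score'],2),d['xy'],atz(c2,d['xy'],z))
plan([.5256,.2254,.235],77.93,1)
E
```

```text
clock: 7.1
position: [0.4834, -0.121, 0.2359]
tool_rot: [-3.139, -0.0, 1.65]
force: [1.2, 0.3, -8.1]
grip_width: 0.019
finger_force: 79.6
clock: 7.6
position: [0.4895, 0.0734, 0.2361]
tool_rot: [-3.14, 0.001, 1.489]
force: [1.2, -0.6, -7.7]
grip_width: 0.0186
finger_force: 79.6
clock: 8.1
position: [0.5168, 0.2308, 0.2351]
tool_rot: [-3.14, 0.0, 1.367]
force: [0.3, 0.0, -8.9]
grip_width: 0.0189
finger_force: 80.0
clock: 8.3
position: [0.5171, 0.2242, 0.2362]
tool_rot: [-3.141, 0.002, 1.361]
force: [-0.2, -1.1, -7.7]
grip_width: 0.0189
finger_force: 80.0
0.82 [312.2, 278.2] [0.51820639 0.22554848 0.20939208]
0.20939207575672875 [[250.0, 217.0], [392.0, 217.0]]
top 0.75 [485.3, 302.8] [ 0.29911584 -0.39944245  0.20939208]
top 0.66 [196.2, 190.8] [0.5227313  0.22044092 0.20939208]
top 0.6 [424.8, 317.4] [ 0.26634188 -0.27256561  0.20939208]
top 0.59 [372.0, 231.9] [ 0.44226574 -0.15988828  0.20939208]
side 0.86 [332.8, 118.6] [0.51544365 0.21951301 0.20939208]
side 0.67 [257.0, 339.2] [ 0.26532824 -0.39607904  0.20939208]
side 0.59 [283.8, 401.8] [ 0.29754605 -0.52763333  0.20939208]
n 1 row [ 0.0022  0.0078  0.0022  0.     -0.0002  0.0011] at [0.5175 0.2249 0.2372] [ 1.800e+02 -1.000e-02  7.799e+01] t 8.65
```

View pics/w4.png

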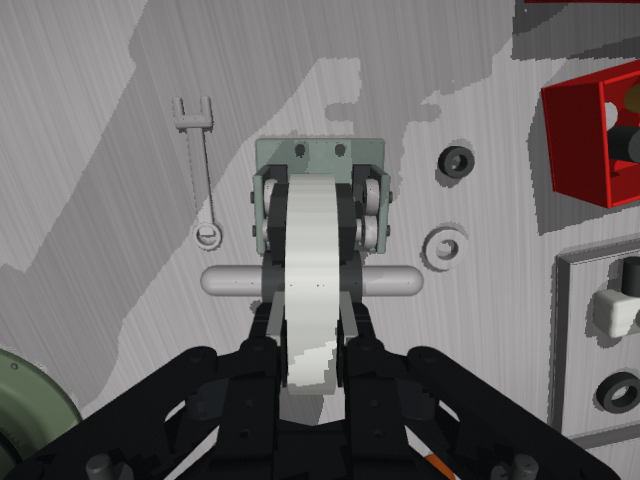

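The wheel is held level, shaft ends at (201,281) and (423,281). The stand shows behind it with side plates at columns 256–385, centred at about 320.5. I'll work out the remaining shift.

```bash
python3 - <<'E'
from h import *
c=calibration('wrist');s=telemetry.observe()
a,b=[atz(c,p,.2095) for p in((201,281),(423,281))];m=(a+b)/2;d=b-a
print(m,np.linalg.norm(d),np.degrees(np.arctan2(d[1],d[0])))
w=np.array([.5256,.2254,.2095])-m;R=Ro.from_euler('xyz',s['tool_rot']).as_matrix();print(np.round(R.T@w,4),s['position'])
E
```

```text
[0.51813095 0.2241896  0.2095    ] 0.11670771022611162 -11.979679208307504
[0.0027 0.0071 0.    ] [0.51747886 0.22487827 0.23718505]
```

```bash
python3 -m inch '[[0.0027,0.0071,0.015,0,0,0,1],[0,0,0.025,0,0,0,1],[0,0,0.025,0,0,0,1],[0,0,0.025,0,0,0,1],[0,0,0.010,0,0,0,1]]'; python3 -m inch '[[0,0,0,0,0,0,1],[0,0,0,0,0,0,1]]'
python3 - <<'E'
from h import *
s=telemetry.observe();z=s['position'][2]-.027
for n in('top','side'):
  im=grab_frame(n);c=calibration(n)
  if n=='side': save(cv2.resize(im[90:220,270:400],(780,780)[:2] if 0 else (600,600),interpolation=cv2.INTER_CUBIC),'s5')
plan([.5256,.2257,.1218],78,1)
E
```

```text
clock: 9.15
position: [0.5241, 0.2258, 0.1342]
tool_rot: [-3.139, 0.002, 1.362]
force: [1.0, 0.2, -7.6]
grip_width: 0.0186
finger_force: 80.0
clock: 9.35
position: [0.5255, 0.2263, 0.1376]
tool_rot: [3.141, -0.0, 1.361]
force: [0.7, -0.4, -6.9]
grip_width: 0.0189
finger_force: 80.0
n 1 row [-0.0008  0.0001  0.0163  0.0013 -0.0011  0.0003] at [0.5256 0.2265 0.1381] [ 1.7993e+02 -6.0000e-02  7.8020e+01] t 9.45
```

View pics/s5.png

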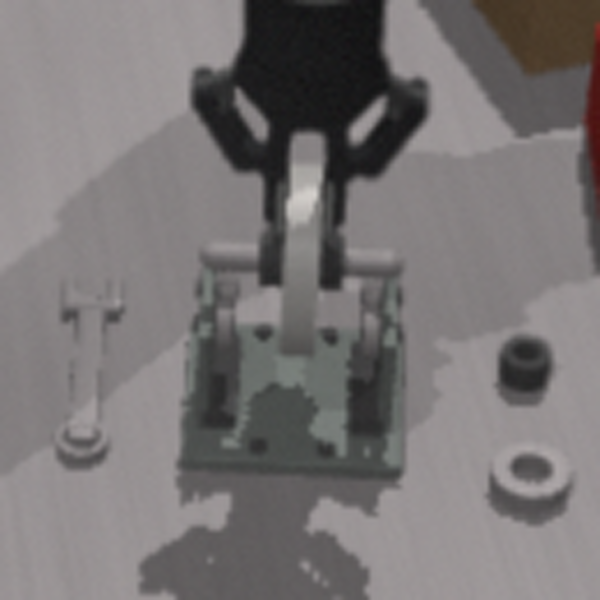

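The side crop shows the disc centred between the stand's plates, with the shaft at row 258 just above the roller pairs. I'll lower it slowly and watch the force.

```bash
python3 -m inch '[[0,0,0.004,0,0,0,1],[0,0,0.004,0,0,0,1],[0,0,0.002,0,0,0,1],[0,0,0,0,0,0,1]]';python3 -m inch '[[0,0,0.002,0,0,0,1],[0,0,0.001,0,0,0,1],[0,0,0,0,0,0,1]]';
```

```text
clock: 9.85
position: [0.5248, 0.2263, 0.1268]
tool_rot: [-3.141, 0.0, 1.362]
force: [-0.6, 0.2, -7.5]
grip_width: 0.0188
finger_force: 80.1
clock: 10.15
position: [0.525, 0.2261, 0.1241]
tool_rot: [-3.142, 0.0, 1.362]
force: [-0.1, -1.1, -6.0]
grip_width: 0.0188
finger_force: 80.5
```

```bash
python3 -m inch '[[0,0,0.001,0,0,0,1],[0,0,0,0,0,0,1]]';python3 -m inch '[[0,0,0.001,0,0,0,1],[0,0,0,0,0,0,1]]';python3 -m inch '[[0,0,0.001,0,0,0,1],[0,0,0,0,0,0,1]]'
```

```text
clock: 10.35
position: [0.5249, 0.2255, 0.1233]
tool_rot: [-3.141, 0.001, 1.361]
force: [-2.8, -5.9, 0.5]
grip_width: 0.0189
finger_force: 81.7
clock: 10.55
position: [0.5248, 0.2247, 0.1225]
tool_rot: [-3.141, 0.002, 1.361]
force: [-6.1, -9.3, 7.7]
grip_width: 0.0188
finger_force: 82.5
clock: 10.75
position: [0.5247, 0.224, 0.1217]
tool_rot: [-3.141, 0.002, 1.36]
force: [-7.9, -14.8, 14.7]
grip_width: 0.0184
finger_force: 83.6
```

The wheel is touching, with a sideways push toward -y, so I'll follow that until the load evens out.

```bash
python3 -m inch '[[-0.0015,-0.0005,0,0,0,0,1],[0,0,0,0,0,0,1]]';python3 -m inch '[[-0.001,-0.0005,0,0,0,0,1],[0,0,0,0,0,0,1]]'
```

```text
clock: 10.95
position: [0.5245, 0.2237, 0.1218]
tool_rot: [3.141, 0.001, 1.361]
force: [-2.4, -8.8, 8.3]
grip_width: 0.019
finger_force: 82.1
clock: 11.15
position: [0.5243, 0.2235, 0.1218]
tool_rot: [3.14, -0.0, 1.361]
force: [1.6, -6.1, 5.7]
grip_width: 0.019
finger_force: 81.6
```

```bash
python3 -m inch '[[-0.0015,0,0,0,0,0,1],[0,0,0,0,0,0,1]]';python3 -m inch '[[-0.0005,0,0,0,0,0,1],[0,0,0,0,0,0,1]]'
```

```text
clock: 11.35
position: [0.5242, 0.2231, 0.1218]
tool_rot: [3.14, -0.002, 1.362]
force: [5.0, -1.6, 5.8]
grip_width: 0.019
finger_force: 81.9
clock: 11.55
position: [0.5241, 0.2229, 0.1217]
tool_rot: [3.14, -0.002, 1.362]
force: [6.4, 1.4, 6.2]
grip_width: 0.0188
finger_force: 81.9
```

```bash
python3 -m inch '[[0,0.0005,0,0,0,0,1],[0,0,0,0,0,0,0.6],[0,0,0,0,0,0,0.2],[0,0,0,0,0,0,0],[0,0,0,0,0,0,0]]' 20; python3 -m inch '[[0,0,0,0,0,0,0],[0,0,-0.01,0,0,0,0],[0,0,-0.03,0,0,0,0],[0,0,-0.04,0,0,0,0],[0,0,-0.04,0,0,0,0]]'; python3 -m inch '[[-0.03,0,-0.03,0,0,0,0],[-0.04,0,0,0,0,0,0],[-0.04,0,0,0,0,0,0],[0,0,0,0,0,0,0],[0,0,0,0,0,0,0]]'; for i in 1 2 3 4 5 6 7 8 9 10 11 12 ; do python3 -m inch '[[0,0,0,0,0,0,0],[0,0,0,0,0,0,0],[0,0,0,0,0,0,0],[0,0,0,0,0,0,0],[0,0,0,0,0,0,0]]' >/dev/null; done
python3 - <<'E'
from h import *
s=telemetry.observe();print(s['clock'],s['position'],s['grip_width'],s['force'])
o=np.zeros((480,800,3),np.uint8);L={}
for n in('wrist','side','top'): 
  im=grab_frame(n);c=calibration(n);L[n]=im
  for d in landmark_of('flywheel',n)[:3]: print(n,round(d['score'],2),d['xy'],atz(c,d['xy'],.095))
q=proj(calibration('wrist'),[[.5256,.2254,.095]])[0].astype(int);print(q)
w=cv2.resize(L['wrist'],(400,300));o[:300,:400]=w
o[:,400:800]=cv2.resize(L['side'][100:208,285:375],(400,480),interpolation=cv2.INTER_CUBIC)
o[300:480,0:180]=cv2.resize(L['top'][165:245,170:250],(180,180),interpolation=cv2.INTER_CUBIC)
save(o,'fin')
E
```

```text
clock: 12.05
position: [0.5233, 0.222, 0.1209]
tool_rot: [-3.141, 0.0, 1.362]
force: [0.2, -0.3, 0.4]
grip_width: 0.0757
finger_force: 0.0
clock: 12.55
position: [0.5233, 0.2216, 0.2431]
tool_rot: [-3.141, 0.0, 1.361]
force: [-0.0, 0.9, -0.1]
grip_width: 0.0853
finger_force: 0.0
clock: 13.05
position: [0.5007, 0.1139, 0.272]
tool_rot: [3.141, -0.001, 1.36]
force: [-0.4, 1.5, -0.7]
grip_width: 0.0854
finger_force: 0.0
19.05 [0.50070871 0.11442547 0.27110379] 0.0852815028807598 [ 0.32934622  0.01078137 -0.25555692]
wrist 0.93 [313.7, 77.0] [0.52631759 0.22465854 0.095     ]
side 0.9 [285.3, 401.1] [ 0.30526057 -0.47029328  0.095     ]
side 0.8 [253.4, 338.8] [ 0.25902462 -0.32223375  0.095     ]
top 0.62 [424.5, 316.5] [ 0.26317112 -0.29396752  0.095     ]
top 0.58 [487.9, 301.4] [ 0.30117675 -0.4429053   0.095     ]
[312  76]
```

View pics/fin.png

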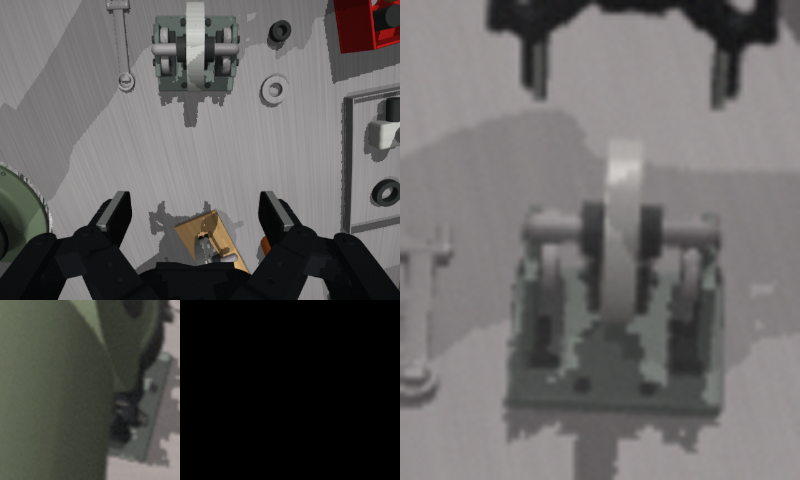

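The wheel is seated level on both roller pairs, at wrist (314,77), and the counterweight no longer shows above the hub. I'll wait a little longer and compare frames to confirm it has stopped.

```bash
cat > f.py <<'E'
from h import *
import sys
f=lambda n:grab_frame(n).astype(int)
np.savez(sys.argv[1],s=f('side')[110:200,290:370],w=f('wrist')[0:150,230:400])
E
Z='[[0,0,0,0,0,0,0],[0,0,0,0,0,0,0],[0,0,0,0,0,0,0],[0,0,0,0,0,0,0],[0,0,0,0,0,0,0]]'
for i in 1 2 3 4 5 6; do python3 -m inch '[[0,0,0,0,0,0,0],[0,0,0,0,0,0,0],[0,0,0,0,0,0,0],[0,0,0,0,0,0,0],[0,0,0,0,0,0,0]]'>/dev/null;done; python3 f.py a.npz; python3 -m inch '[[0,0,0,0,0,0,0],[0,0,0,0,0,0,0],[0,0,0,0,0,0,0],[0,0,0,0,0,0,0]]'>/dev/null; python3 f.py b.npz; python3 -m inch '[[0,0,0,0,0,0,0],[0,0,0,0,0,0,0],[0,0,0,0,0,0,0]]'; python3 f.py c.npz
python3 -c "
import numpy as np
a,b,c=[np.load(x+'.npz') for x in 'abc']
for k in 'sw': print(k,[(np.abs(p[k]-q[k]).mean().round(2),np.abs(p[k]-q[k]).max()) for p,q in((a,b),(b,c),(a,c))])
from h import *
i=grab_frame('wrist')[0:150,210:420];save(cv2.resize(i,(798,570),interpolation=cv2.INTER_CUBIC),'fin2')"
```

```text
clock: 23.25
position: [0.5007, 0.1144, 0.2711]
tool_rot: [3.142, -0.0, 1.362]
force: [0.2, 0.0, 0.2]
grip_width: 0.0856
finger_force: 0.0
s [(np.float64(0.94), np.int64(6)), (np.float64(0.96), np.int64(6)), (np.float64(0.96), np.int64(7))]
w [(np.float64(0.68), np.int64(18)), (np.float64(0.67), np.int64(49)), (np.float64(0.67), np.int64(51))]
```

View pics/fin2.png

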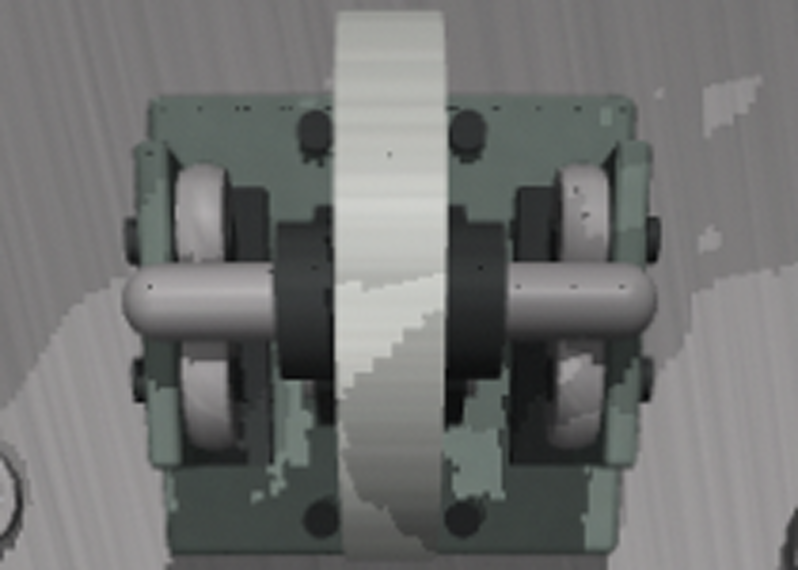

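The wheel is still. The counterweight's edges show evenly below the hub, at about (325,215) and (325,400), and the shaft is between both roller pairs.

```bash
python3 -c "
from workcell import bot
print(bot.job_done())"
```

```text
the job is handed in; nothing more can be done
None
```

The flywheel with the counterweight is seated on the stand's rollers and came to rest heavy side down; I left the plain wheel in the rack and handed the job in at about 23 s, with the gripper clear.

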